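Run walnuts into a measuring cup through a spring gate

ROBOT

A 7-joint arm with a two-finger parallel gripper is mounted at the origin on a cart in front of the work surface, level with it; the furniture and walls round the work are solid. World frame = base frame: x ahead of the robot, y to its left, z up, the work surface at z = 0. Lengths are in m, angles in rad, forces in N, time in s.
With the tool pointing down it reaches from about 0.4 to 0.85 m from the base axis. Payload 10.4 kg.
Tool frame: the origin (TCP) lies midway between the tips of the shut fingers; the grasp point (between the pads) lies 19 mm behind it; z points along the fingers, y is the line along which they close (so a half turn about z gives the same grasp; the last joint's range is limited). The gripper opens to 87 mm and grips with 3 to 60 N. Pads are 19 mm wide; open, the fingers measure 117 mm over their backs; the gripper's body (75 mm by 190 mm) begins 51 mm behind the grasp point.
Start: joints at [-1.234, 0.332, -0.065, 1.46, 0.022, 1.35, -0.088], TCP at [0.22, 0.585, 0.223] pointing down, gripper open.
Joint ranges: [-2.6, 2.6], [-0.5, 2.12], [-1.47, 1.34], [0.16, 2.42], [-1.27, 4.41], [0.06, 2.06], [-2.6, 2.6]. Speed limits (rad/s): [2.22, 2.22, 2.79, 2.79, 3.14, 3.14, 3.14].

INTERFACE

Orientations are given as a 3x3 rotation matrix whose columns are the frame's x, y, z axes.
In Python, from rig import env gives the robot as it stands.
- The arm moves only by the tool drive_tool, never from a script. Its argument "series" is a list of rows, each a list of 3 entries, a list of its own where there are three numbers: the closure in counts, from 0 (fully open) to 255 (shut), then the shift along the tool's x, y, z in mm, then the turn, a rotation vector about the tool's x, y, z in rad. In form: [[gripper, [tx, ty, tz], [wx, wy, wz]], ...]. A call has 1 to 20 rows; each row shifts and turns the commanded pose from where the row before left it, along the tool's axes as they then stand; what a row does not reach is not made up. A row lasts 1/12 s, in which the tool goes at most 41.7 mm and 7.16 degrees, less where a joint would pass 70% of its speed; a pose out of reach is approached as far as the arm can. A call is refused whole if a number of a shift passes 41.7 or a number of a turn 0.125, either way. A call with a gripper value outside its range is refused whole. The fingers move at their own pace and stop on an object; the grip force is fixed at half the most. Time passes only in rows, so rows that do not move let the fingers close. It gives the time, the measured TCP pose, the force, the opening and the grip force at its end, in the units of the state.
- env.get_state(): the state, without advancing time (a new reading comes with each control period).
- env.grab_frame(name): name is "side" or "top" or "wrist"; returns (picture, depth): 384x512x3 uint8, blue, green, red; 384x512 float32, m along the optical axis (not along the pixel's ray), 0 where there is no reading.
- env.camera_params(name): a dict with "fx", "fy", "cx", "cy" (pixels), "D" ([k1, k2, p1, p2, k3] as OpenCV has them; the pictures are not rectified), "rvec" (rotation vector, rad) and "tvec" (3), from world to camera coordinates, as OpenCV has them. Camera axes: x right, y down, z forward; pixel columns grow to the right and rows downward; lengths in m; the calibration is good to about 2 mm. A picture is of the moment at which its call begins: read the wrist's pose just before it. camera_params takes no time and is no camera call; for the wrist camera it gives the pose at the moment of the call.
- env.sign_off(): hands the job in; it is judged then, once.
Trained networks look in the newest picture that a camera, given by its name, has taken for a name from the list of things; names that differ only in an ending like _2 or _b are one class to them, and where a whole thing is asked for, a point or a joint stands for the part that bears it (a point fixed in the world has none). Each returns a list of dicts, best first, with "conf" (0 to 1); they miss things now and then, are a little off and sometimes report something else, mostly with a low value. They report only what shows in the picture. A call takes as long as a camera call.
- env.look_for(query, camera): "at" ([x, y, z] in m, in world coordinates, good to about 4 mm: the middle of the surface that is visible of it).
The state is a dict: "t": time; "joint_pos": joint angles; "qd": joint speeds; "joint_efforts": joint torques, N m; "tcp_pos": TCP position; "tcp_rot": TCP orientation; "wrist_force": force on the tool from outside, world axes, zero at the start; "ft_torque": the same for the moment, N m; "opening": finger opening in m; "gripper_force": force on a finger pad.
Only numpy, scipy, OpenCV 4.12 (cv2) and the standard library are available. Lean on these libraries where they do the work, as an engineer would, in place of code of your own. Each camera call takes 0.05 s, during which the arm holds its last target. There are 200 camera calls.

TASK

Set the steel measuring cup upright and centred on the raised round rest under the spout of the nut dispenser, and let go of it while the gate is still shut. Then pull the dispenser's spring-loaded gate (the flat slide with the upright knob) out until the dark line across it just comes out at the front edge of the guide, so that all five walnuts run into the cup, and finish while still holding the gate at that line - do not let it spring back. Leave the other things where they stand.

Things in the scene. Friction and masses are not known exactly. Their poses are not given: they have to be found in the camera images.
- gate (a joint): How far the dispenser's flat gate is pulled out toward the front (its -x), in m: 0 shut, end stop 0.062. A spring shuts it when let go (about 3.5 N at 0, 7.5 N at 0.038). Its port (40 mm long) stands under the tube at 0.038, when the dark line across the gate has just come out at the guide's front edge; at clearly less or more the plate blocks the tube.
- knob (a point): Centre of the upright round steel knob on the gate's front end, 20 mm in diameter, 44 mm tall (226 to 270 mm above the worktop). It moves with the gate: shut, it is 85 mm in front of the tube's axis, with 50 mm free between the knob and the tube's collar. Axes as the dispenser's; pulling out is along -x.
- guide_edge (a point): Middle of the front edge of the gate's steel guide, 32 mm in front of the tube's axis, at the height of the gate's top face (226 mm above the worktop). The dark line across the gate must come here.
- dispenser: Nut dispenser fixed to the worktop: wooden foot board 205 x 110 x 12 mm (ends 145 mm in front of the origin), back board, clear tube 40 mm across with a knobbed cap (top 410 mm up) holding the walnuts, gate guide, and a chute to a square spout (48 x 44 mm, lower edge 125 mm up). Origin on the worktop under the tube's axis; x to its back, z up; its front (-x) faces the robot within about 0.6 rad.
- rest_top (a point): Centre of the top of the raised round cup rest on the foot board: 60 mm in diameter, rubber topped, 40 mm above the worktop, straight below the spout and 91 mm in front of the tube's axis. 85 mm of height are free between rest and spout. Axes as the dispenser's.
- cup: The steel measuring cup as a body (the next two entries are points on it). Origin at the centre of its underside, z up, handle along its -x. About 160 g; the centre of mass lies about 11 mm from the axis toward the handle.
- cup_centre (a point): Centre of the measuring cup, half-way up (31 mm over its underside). Round, open, 62 mm tall, 80 mm across the foot, 90 mm across the rim, walls 3 mm. It starts upright and empty on the glass hob, whose surface is 5 mm above the worktop. Its handle points along -x of this frame.
- cup_handle (a point): Where the cup's level handle is best grasped: a straight bar 16 mm wide, 10 mm tall, 86 mm long; this point is 90 mm from the cup's axis along the cup's -x and 53 mm over its underside, at mid height of the bar. Axes as the cup's.
- walnut1: Walnut 1 of 5, from the bottom of the tube upward: a ball about 28 mm across, 12 g, origin at its centre.
- walnut2: Walnut 2 of 5, from the bottom of the tube upward: a ball about 28 mm across, 12 g, origin at its centre.
- walnut3: Walnut 3 of 5, from the bottom of the tube upward: a ball about 28 mm across, 12 g, origin at its centre.
- walnut4: Walnut 4 of 5, from the bottom of the tube upward: a ball about 28 mm across, 12 g, origin at its centre.
- walnut5: Walnut 5 of 5, from the bottom of the tube upward: a ball about 28 mm across, 12 g, origin at its centre.
- honey: Bystander, to be left alone: glass jar of honey-coloured spread with a screw lid, 61 mm wide, 86 mm tall, at the front of the worktop. Origin at the centre of its underside.
- timer: Bystander, to be left alone: round white kitchen timer, 64 mm wide, 54 mm tall, at the front of the worktop. Origin at the centre of its underside.
- spice_a: Bystander, to be left alone: small spice jar with a dark cap, 41 mm wide, 105 mm tall, at the right edge of the worktop. Origin at the centre of its underside.
- spice_b: Bystander, to be left alone: small spice jar with a broad red cap, 45 mm wide, 106 mm tall, at the right edge of the worktop. Origin at the centre of its underside.
- flat_tin: Bystander, to be left alone: flat round tin, 86 mm wide, 40 mm tall, on the hob, left of the cup. Origin at the centre of its underside.
- nut_jar: Bystander, to be left alone: glass jar with a yellow lid, 70 mm wide, 117 mm tall, on the hob, left of the cup. Origin at the centre of its underside.
- short_tin: Bystander, to be left alone: short round tin, 76 mm wide, 58 mm tall, on the hob, left of the cup. Origin at the centre of its underside.

How it is judged:
On the way, in this order (a step that is already met when the one before it is completed fails the run):
1. the cup stands upright on the rest, let go, with the gate still shut (horizontal distance between cup_centre and rest_top below 0.014 m and z of cup_centre in the frame of rest_top between 0.027 and 0.036 m and angle between cup's own z axis and vertical below 0.1 rad and contact force between each of the arm, the fingers and cup below 0.1 N and contact force between dispenser and cup above 0.5 N and value of joint gate below 0.006 m), for 0.3 s.
2. the gate is held at its line and all five walnuts are in the cup (value of joint gate between 0.032 and 0.044 m and contact force between the fingers and gate above 1.5 N and z of walnut1 in the frame of cup between 0.005 and 0.06 m and horizontal distance between each of walnut1, walnut2, walnut3, walnut4, walnut5 and cup_centre below 0.04 m and z of walnut2 in the frame of cup between 0.005 and 0.06 m and z of walnut3 in the frame of cup between 0.005 and 0.06 m and z of walnut4 in the frame of cup between 0.005 and 0.06 m and z of walnut5 in the frame of cup between 0.005 and 0.06 m), for 0.2 s.
At the end, for the whole second after the job is handed in: The cup stands still and upright on the rest, its axis within 14 mm of the rest's, touched by no part of the robot; all five walnuts are inside it; and the fingers still hold the gate at its line (0.038 m within 6 mm), pressing on it with more than 1.5 N (all of step 2 and horizontal distance between cup_centre and rest_top below 0.014 m and z of cup_centre in the frame of rest_top between 0.027 and 0.036 m and angle between cup's own z axis and vertical below 0.1 rad and contact force between each of the arm, the fingers and cup below 0.1 N and contact force between dispenser and cup above 0.5 N and linear speed of cup below 0.02 m/s and velocity of joint gate between -0.02 and 0.02 m/s); the arm keeps its last pose, push and grip.
It fails at once if a bystander is moved more than 25 mm or tipped over (distance of any of honey, timer, spice_a, spice_b, flat_tin, nut_jar, short_tin from where it was at the start of the episode above 0.025 m or angle between any of honey, timer, spice_a, spice_b, flat_tin, nut_jar, short_tin's own z axis and vertical above 0.35 rad).
It also fails if it takes over 56 s, if anything falls off the work surface, if the arm or the gripper's body presses on something with over 40 N, if the wrist force passes 120 N, or if a joint passes its speed limit or range.

## Working session

There is one attempt and no reset: what is moved stays moved. The work goes in short steps, Python scripts to look and compute and a tool call to move; the robot and the scene stay as the last step left them, time stands still between calls to the robot, and variables do not carry over. Pictures are saved under pics/ and viewed, at most 10 in all, crops included, and the job is handed in when it is done.

Besides the shell and the picture viewer there is one more tool, called after "Emit:" as a command line: name --argument value ..., lists and objects as JSON in quotes. drive_tool: Moves the arm, as the interface text tells. Its arguments: {"type":"object","properties":{"series":{"type":"array"}},"required":["series"]}

```bash
mkdir -p pics; ls; cat > h.py <<'E'
import numpy as np,cv2
from rig import env
def cloud(name):
    p=env.camera_params(name); im,d=env.grab_frame(name)
    K=np.array([[p['fx'],0,p['cx']],[0,p['fy'],p['cy']],[0,0,1.]])
    v,u=np.mgrid[0:384,0:512]
    n=cv2.undistortPoints(np.stack([u,v],-1).reshape(-1,1,2).astype(float),K,np.array(p['D'],float)).reshape(384,512,2)
    c=np.dstack([n[...,0]*d,n[...,1]*d,d])
    R=cv2.Rodrigues(np.array(p['rvec'],float))[0]
    w=(c-np.array(p['tvec']).ravel())@R
    w[d<=0]=np.nan
    return im,d,w
E
python3 - <<'E'
from h import *
np.set_printoptions(precision=3,suppress=True)
ims=[]
for n in ['side','top']:
    im,d,w=cloud(n); cv2.imwrite(f'pics/{n}0.png',im); np.save(n+'.npy',w)
    p=env.camera_params(n);R=cv2.Rodrigues(np.array(p['rvec'],float))[0];print(n,-R.T@np.array(p['tvec']).ravel())
    for q in ['cup','cup_handle','knob','dispenser','guide_edge','rest_top','honey','timer','spice_a','nut_jar','flat_tin','short_tin']:
        print(q,[(np.round(r['at'],3),round(r['conf'],2)) for r in env.look_for(q,n)[:2]])
s=env.get_state();print(s['tcp_pos'],s['tcp_rot'],s['t'])
E
```

```text
pics
side [-0.92  -0.494  1.027]
cup [(array([0.508, 0.156, 0.051]), 0.55)]
cup_handle [(array([0.503, 0.155, 0.054]), 0.66)]
knob [(array([ 0.643, -0.212,  0.227]), 0.65), (array([ 0.703, -0.242,  0.148]), 0.45)]
dispenser [(array([ 0.704, -0.239,  0.152]), 0.71)]
guide_edge [(array([ 0.704, -0.241,  0.152]), 0.59)]
rest_top [(array([ 0.706, -0.242,  0.15 ]), 0.74)]
honey [(array([ 0.372, -0.306,  0.062]), 0.84), (array([0.5  , 0.156, 0.054]), 0.27)]
timer [(array([ 0.369, -0.182,  0.04 ]), 0.65)]
spice_a [(array([0.427, 0.409, 0.041]), 0.75), (array([ 0.59 , -0.377,  0.065]), 0.47)]
nut_jar [(array([0.541, 0.468, 0.086]), 0.68), (array([0.427, 0.408, 0.041]), 0.65)]
flat_tin [(array([0.427, 0.408, 0.044]), 0.78)]
short_tin [(array([0.399, 0.532, 0.052]), 0.85)]
top [0.37  0.094 1.36 ]
cup [(array([0.522, 0.18 , 0.007]), 0.73)]
cup_handle [(array([0.516, 0.18 , 0.012]), 0.66)]
knob [(array([ 0.664, -0.208,  0.228]), 0.64)]
dispenser [(array([ 0.699, -0.216,  0.192]), 0.85), (array([ 0.668, -0.208,  0.222]), 0.68)]
guide_edge [(array([ 0.701, -0.22 ,  0.192]), 0.56)]
rest_top [(array([ 0.697, -0.217,  0.191]), 0.7), (array([0.517, 0.184, 0.009]), 0.61)]
honey [(array([ 0.389, -0.28 ,  0.087]), 0.76)]
timer [(array([ 0.605, -0.367,  0.1  ]), 0.61), (array([ 0.39 , -0.172,  0.054]), 0.59)]
spice_a [(array([ 0.605, -0.366,  0.1  ]), 0.56), (array([ 0.687, -0.362,  0.105]), 0.53)]
nut_jar [(array([0.516, 0.183, 0.012]), 0.75), (array([0.568, 0.448, 0.119]), 0.68)]
flat_tin [(array([0.45 , 0.413, 0.044]), 0.94), (array([0.52 , 0.183, 0.004]), 0.26)]
short_tin [(array([0.426, 0.538, 0.058]), 0.67)]
[0.22  0.585 0.223] [[-0.936  0.352 -0.   ]
 [ 0.352  0.936  0.   ]
 [ 0.     0.    -1.   ]] 1.3
```

View pics/top0.png

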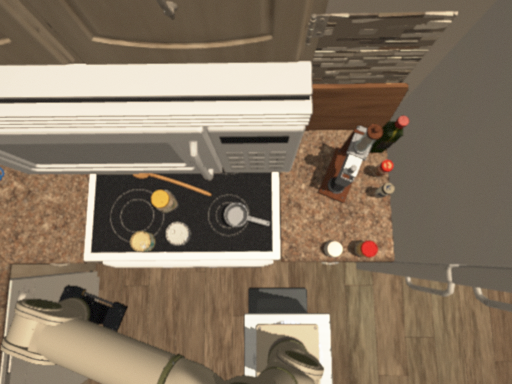

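View pics/side0.png

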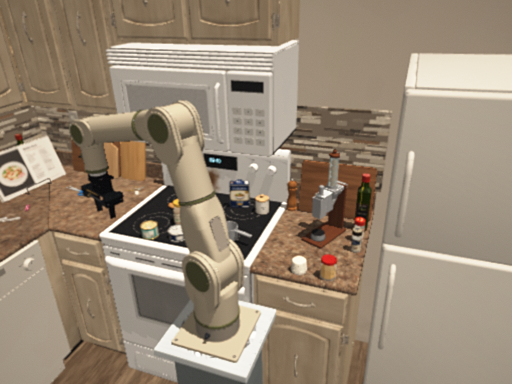

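The top view shows the cup at (235,214) with its handle toward (268,222). The dispenser's knob is at about (340,183) and its cap at (374,131). The side view shows the dispenser at (325,210). Next I'll fit these from the depth cloud.

```bash
python3 - <<'E'
import numpy as np,cv2
np.set_printoptions(precision=3,suppress=True)
w=np.load('top.npy'); im=cv2.imread('pics/top0.png')
x,y,z=w[...,0],w[...,1],w[...,2]
m=(x>.4)&(x<.62)&(y>.02)&(y<.28)&(z>.045)&(z<.09)
P=w[m]; print('cup pts',len(P),P.min(0),P.max(0))
# rim vs handle
for a in range(200,232,2): print(a,''.join('%4d'%(1000*z[a,b]) for b in range(218,274,2)))
m=(x>.5)&(x<.95)&(y>-.34)&(y<-.1)
for lo,hi in [(.25,.29),(.3,.36),(.36,.4),(.4,.43),(.2,.235),(.23,.25),(.007,.02)]:
    P=w[m&(z>lo)&(z<hi)]
    if len(P): print(lo,hi,len(P),P.min(0),P.max(0),np.median(P,0), cv2.minAreaRect(P[:,:2].astype(np.float32)))
print('microwave', np.nanmin(x[100:175,200:310][z[100:175,200:310]>.3]), np.nanmedian(z[120:165,200:300]))
s=np.load('side.npy');
m=(s[...,0]>.5)&(s[...,0]<.95)&(s[...,1]>-.4)&(s[...,1]<-.1)&(s[...,2]>.007)&(s[...,2]<.017)
vv,uu=np.nonzero(m);print(uu.min(),uu.max(),vv.min(),vv.max())
cv2.imwrite('pics/crop.png',np.hstack([cv2.resize(im[110:215,300:420],None,fx=3.3,fy=3.3),cv2.resize(cv2.imread('pics/side0.png')[140:260,290:390],(396,346*1)[::1])]) if 0 else cv2.resize(im[110:250,200:420],None,fx=3.6,fy=3.6))
E
```

```text
cup pts 192 [0.48  0.065 0.047] [0.564 0.234 0.075]
200    9   8   9   5   6   1   3   5   4   4   9   1   7   1   8   4   8   3   0   5  11   6   6   5   5   1   2   1
202    1   0   4   2   9   6   2   1   3   4   4   0   4   8   7   4   7   6   4   1  12   2   5  10   9   4   8   8
204    3   0   9   6   0   5  67  59  52  47  53  56  62   0   5   8   6   3   4   8   6   6   5   2   6   6  10  11
206    3   9   9   4   1  64  47  28  11   9   7  19  37  68   4   9   1   9   3   1   9   4   1  -1  -4  10   2   6
208    4   8   5   1  70  43  23  11   7   4   6   9  10  37   3   9   5   6   3   6   6   3   2   6   3   5   3   6
210    8   2   2   3  58  26   6   9   9  11   5   8  12   7  59   6   0   5   8   5   1   3   6   4   5  -1   2   6
212    0   0   5  65  39   7   8   5   8   7  10  11   5   4  31   7   3   5   5   5   6   2   3   0   4   3   6   0
214    6   5   7  65  36   7   8   8   6   6  13  14   6   5   7   4  -1   2   7   8  -1   6   5   4   6   1   0   4
216    3   3   2  68  37   9  14   7   8   4  10   4   4   9   9  67  68   4   5   1   5   8   6   8   3   3  10
[... 1525 characters left out ...]
0.01604287698864937, 0.01314450427889824), 44.74470520019531)
0.2 0.235 982 [ 0.611 -0.34   0.2  ] [ 0.922 -0.1    0.235] [ 0.785 -0.217  0.226] ((0.7665162086486816, -0.22024789452552795), (0.3113469183444977, 0.23940177261829376), 0.035969845950603485)
0.23 0.25 582 [ 0.636 -0.34   0.23 ] [ 0.926 -0.1    0.25 ] [ 0.79  -0.226  0.235] ((0.7808427810668945, -0.21916842460632324), (0.23974719643592834, 0.2891398072242737), 89.66492462158203)
0.007 0.02 838 [ 0.502 -0.338  0.007] [ 0.877 -0.102  0.02 ] [ 0.685 -0.199  0.013] ((0.6893477439880371, -0.22226816415786743), (0.38076096773147583, 0.2294308990240097), 1.7548835277557373)
microwave 0.5631847947502392 0.6631418549194521
302 368 209 260
```

View pics/crop.png

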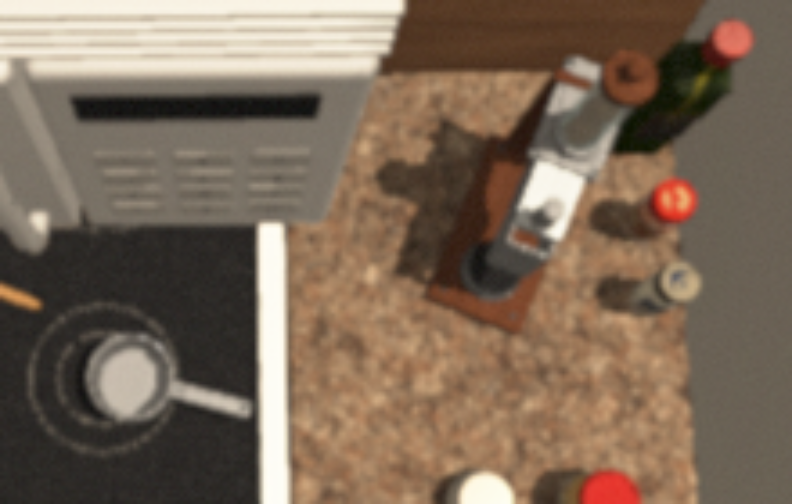

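```bash
cat >> h.py <<'E'
def pix2plane(name,uv,z):
    p=env.camera_params(name)
    K=np.array([[p['fx'],0,p['cx']],[0,p['fy'],p['cy']],[0,0,1.]])
    n=cv2.undistortPoints(np.array(uv,float).reshape(-1,1,2),K,np.array(p['D'],float)).reshape(-1,2)
    R=cv2.Rodrigues(np.array(p['rvec'],float))[0]; o=-R.T@np.array(p['tvec']).ravel()
    r=np.c_[n,np.ones(len(n))]@R
    return o+r*((z-o[2])/r[:,2:3])
E
python3 - <<'E'
from h import *
from scipy.optimize import least_squares
np.set_printoptions(precision=4,suppress=True)
w=np.load('top.npy');x,y,z=np.moveaxis(w,-1,0)
B=pix2plane('top',[(319.4,191.9),(344.4,201.7)],.012);print(B,np.linalg.norm(B[0]-B[1]))
e=B[0]-B[1]; print('yaw of front normal (x axis of disp)',np.arctan2(-e[0],e[1]),'mid',B.mean(0))
for n in ['top','side']:
    w=np.load(n+'.npy');x,y,z=np.moveaxis(w,-1,0)
    m=(x>.6)&(x<.69)&(y>-.25)&(y<-.17)&(z>.24)&(z<.28);P=w[m];print(n,'knob',len(P),P.min(0),P.max(0),P.mean(0))
    m=(x>.48)&(x<.585)&(y>.125)&(y<.25)&(z>.055)&(z<.075);P=w[m]
    if n=='top':
        P=P[P[:,1]>.14]
        r=least_squares(lambda q:np.hypot(P[:,0]-q[0],P[:,1]-q[1])-.044,[.52,.18],loss='soft_l1',f_scale=.002).x;print('cup',r,P[:,:2].min(0),P[:,:2].max(0))
    m=(x>.4)&(x<.585)&(y>.04)&(y<.13)&(z>.045)&(z<.075);P=w[m];
    if len(P):print('handle',len(P),P.min(0),P.max(0),P.mean(0),cv2.minAreaRect(P[:,:2].astype(np.float32)))
    if len(P)>5:
        d=P[:,:2].mean(0)-r;print('dir',d/np.linalg.norm(d),np.arctan2(d[1],d[0]),np.linalg.norm(P[:,:2]-r,axis=1).max())
E
```

```text
[[ 0.6132 -0.1352  0.012 ]
 [ 0.5735 -0.2313  0.012 ]] 0.10399053076049768
yaw of front normal (x axis of disp) -0.3913019484307047 mid [ 0.5933 -0.1832  0.012 ]
top knob 49 [ 0.637  -0.2117  0.241 ] [ 0.6544 -0.1914  0.2745] [ 0.6446 -0.1994  0.2633]
cup [0.5209 0.189 ] [0.48 0.14] [0.564  0.2339]
handle 76 [0.4834 0.0653 0.0557] [0.5103 0.1289 0.0688] [0.4962 0.0989 0.0631] ((0.4959877133369446, 0.09840038418769836), (0.06632623821496964, 0.015403869561851025), 74.06002044677734)
dir [-0.2647 -0.9643] -1.838664717523197 0.1272048834198582
side knob 36 [ 0.6297 -0.2152  0.2401] [ 0.6528 -0.1956  0.2723] [ 0.6396 -0.2058  0.2569]
handle 48 [0.4722 0.0586 0.0475] [0.5115 0.1291 0.0666] [0.4909 0.095  0.0607] ((0.4942075312137604, 0.09369471669197083), (0.07707013189792633, 0.01963907852768898), 70.631591796875)
dir [-0.3043 -0.9526] -1.8799656084632865 0.137308827709373
```

Emit:
drive_tool --series '[[0, [-27, -22, 0], [0, 0, 0]], [0, [-27, -22, 0], [0, 0, 0]], [0, [-27, -22, 0], [0, 0, 0]], [0, [-27, -22, 0], [0, 0, 0]], [0, [-27, -22, 0], [0, 0, 0]], [0, [-27, -22, 0], [0, 0, 0]], [0, [-27, -22, 0], [0, 0, 0]], [0, [-27, -22, 0], [0, 0, 0]], [0, [-27, -22, 0], [0, 0, 0]], [0, [-27, -22, 0], [0, 0, 0]], [0, [-27, -22, 0], [0, 0, 0]], [0, [-27, -22, 0], [0, 0, 0]], [0, [-27, -22, 0], [0, 0, 0]], [0, [-27, -22, 0], [0, 0, 0]], [0, [-27, -22, 0], [0, 0, 0]], [0, [-27, -22, 0], [0, 0, 0]]]'

```text
t: 2.63
tcp_pos: [0.5011, 0.1018, 0.2229]
tcp_rot: [[-0.936, 0.352, 0.001], [0.352, 0.936, 0.001], [-0.0, 0.001, -1.0]]
wrist_force: [0.3, 1.0, -0.0]
opening: 0.0872
gripper_force: 0.0
```

Emit:
drive_tool --series '[[0, [0, 0, 3], [0, 0, 0.123]], [0, [0, 0, 3], [0, 0, 0.123]], [0, [0, 0, 3], [0, 0, 0.123]], [0, [0, 0, 3], [0, 0, 0.123]], [0, [0, 0, 3], [0, 0, 0.123]], [0, [0, 0, 3], [0, 0, 0.123]], [0, [0, 0, 3], [0, 0, 0.123]], [0, [0, 0, 3], [0, 0, 0.123]], [0, [0, 0, 3], [0, 0, 0.123]], [0, [0, 0, 3], [0, 0, 0.123]], [0, [0, 0, 3], [0, 0, 0.123]], [0, [0, 0, 3], [0, 0, 0.123]], [0, [0, 0, 0], [0, 0, 0]], [0, [0, 0, 0], [0, 0, 0]]]'

```text
t: 3.8
tcp_pos: [0.5004, 0.1035, 0.1866]
tcp_rot: [[0.258, 0.966, -0.0], [0.966, -0.258, 0.0], [0.0, -0.0, -1.0]]
wrist_force: [0.4, -0.4, -0.3]
opening: 0.0868
gripper_force: 0.0
```

```bash
cat >> h.py <<'E'
def st():
    s=env.get_state();np.set_printoptions(precision=4,suppress=True)
    R=np.array(s['tcp_rot']);print('t',round(s['t'],2),'p',np.array(s['tcp_pos']),'th',np.arctan2(R[1,0],R[0,0]),'z',R[:,2],'q',np.array(s['joint_pos']),'F',np.array(s['wrist_force']),'op',s['opening'],'gf',s['gripper_force'])
    return s,R
def rel(p,th=None):
    s,R=st();print('tool mm',1000*R.T@(np.array(p)-s['tcp_pos']),'turn z',None if th is None else -(th-np.arctan2(R[1,0],R[0,0])))
E
python3 - <<'E'
from h import *
s,R=st()
im,d,w=cloud('wrist');cv2.imwrite('pics/w1.png',im);np.save('wrist.npy',w)
x,y,z=np.moveaxis(w,-1,0)
m=(x>.4)&(x<.58)&(y>.04)&(y<.135)&(z>.048)&(z<.072);P=w[m];print(len(P),P.min(0),P.max(0),cv2.minAreaRect(P[:,:2].astype(np.float32)))
m=(x>.46)&(x<.6)&(y>.1)&(y<.26)&(z>.058)&(z<.072);P=w[m]
if len(P):print(len(P),P.min(0),P.max(0))
print(env.look_for('cup_handle','wrist'))
E
```

```text
t 3.8 p [0.5004 0.1035 0.1866] th 1.3097893633887838 z [-0.0001  0.0001 -1.    ] q [-0.6988  0.0991  0.4342  1.8292 -0.0444  1.2229 -0.5124] F [ 0.41   -0.4299 -0.3067] op 0.0867910557374112 gf 0.0
1198 [0.4799 0.0614 0.0597] [0.5145 0.135  0.0658] ((0.4972115159034729, 0.09959205240011215), (0.0768619030714035, 0.01560811698436737), 74.4974594116211)
2415 [0.4766 0.1    0.058 ] [0.5657 0.2308 0.0696]
[{'at': [0.5148, 0.1838, 0.0268], 'conf': 0.84}]
```

View pics/w1.png

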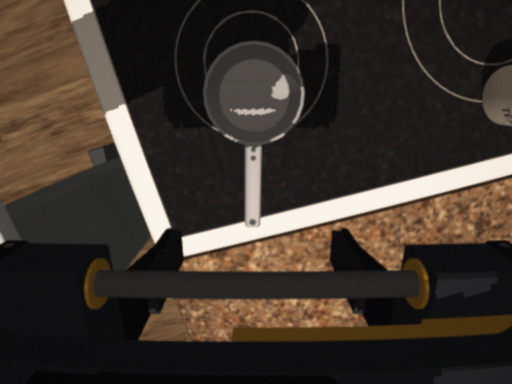

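The wrist view shows the handle bar from (253,147) to (253,225), centred in tool y within about 2 mm. I'll descend and grip.

Emit:
drive_tool --series '[[0, [1, -2.4, 18], [0, 0, 0.01]], [0, [0, 0, 20], [0, 0, 0]], [0, [0, 0, 20], [0, 0, 0]], [0, [0, 0, 20], [0, 0, 0]], [0, [0, 0, 20], [0, 0, 0]], [0, [0, 0, 20], [0, 0, 0]], [0, [0, 0, 15], [0, 0, 0]], [0, [0, 0, 10], [0, 0, 0]], [0, [0, 0, 5], [0, 0, 0]], [0, [0, 0, 0], [0, 0, 0]], [255, [0, 0, 0], [0, 0, 0]], [255, [0, 0, 0], [0, 0, 0]], [255, [0, 0, 0], [0, 0, 0]], [255, [0, 0, 0], [0, 0, 0]], [255, [0, 0, 0], [0, 0, 0]], [255, [0, 0, 0], [0, 0, 0]], [255, [0, 0, 0], [0, 0, 0]], [255, [0, 0, 0], [0, 0, 0]], [255, [0, 0, 0], [0, 0, 0]], [255, [0, 0, 0], [0, 0, 0]]]'

```text
t: 5.57
tcp_pos: [0.4984, 0.1051, 0.0385]
tcp_rot: [[0.272, 0.962, 0.0], [0.962, -0.272, 0.0], [0.0, 0.0, -1.0]]
wrist_force: [0.2, -0.5, -0.1]
opening: 0.028
gripper_force: 0.0
```

Emit:
drive_tool --series '[[255, [0, 0, 0], [0, 0, 0]], [255, [0, 0, 0], [0, 0, 0]], [255, [0, 0, 0], [0, 0, 0]], [255, [0, 0, 0], [0, 0, 0]], [255, [0, 0, 0], [0, 0, 0]], [255, [0, 0, 0], [0, 0, 0]], [255, [0, 0, -2], [0, 0, 0]], [255, [0, 0, -4], [0, 0, 0]], [255, [0, 0, -8], [0, 0, 0]], [255, [0, 0, -10], [0, 0, 0]], [255, [0, 0, -10], [0, 0, 0]], [255, [0, 0, -8], [0, 0, 0]], [255, [0, 0, -4], [0, 0, 0]], [255, [0, 0, 0], [0, 0, 0]]]'

```text
t: 6.73
tcp_pos: [0.4991, 0.1053, 0.0859]
tcp_rot: [[0.272, 0.962, 0.002], [0.962, -0.272, 0.001], [0.002, 0.002, -1.0]]
wrist_force: [0.7, -0.3, -2.1]
opening: 0.0158
gripper_force: 30.0
```

```bash
python3 - <<'E'
from h import *
s,R=st()
for n in ['top','wrist']:
    im,d,w=cloud(n)
    x,y,z=np.moveaxis(w,-1,0)
    m=(x>.46)&(x<.6)&(y>.13)&(y<.26)&(z>.08)&(z<.13);P=w[m]
    A=np.c_[P[:,:2]-[.521,.187],np.ones(len(P))];
    # rim plane from high points
    print(n,len(P),P.min(0),P.max(0))
    for lo in (.14,.16,.18,.2,.22):
        Q=P[(P[:,1]>lo)&(P[:,1]<lo+.02)];
        if len(Q): print(lo,np.percentile(Q[:,2],[50,90,97]))
    cv2.imwrite('pics/w2.png',im)
E
```

```text
t 6.73 p [0.4991 0.1053 0.0859] th 1.2958154596468863 z [ 0.002   0.0011 -1.    ] q [-0.682   0.2107  0.4274  1.9429 -0.1035  1.0067 -0.4826] F [ 0.6921 -0.2673 -2.0588] op 0.015818848861318475 gf 29.96888117864728
top 88 [0.4796 0.1705 0.0806] [0.5679 0.2327 0.1172]
0.16 [0.1155 0.1164 0.1164]
0.18 [0.1104 0.116  0.117 ]
0.2 [0.1031 0.113  0.1148]
0.22 [0.1059 0.115  0.1155]
wrist 15978 [0.4771 0.13   0.08  ] [0.5666 0.2281 0.1153]
0.14 [0.1057 0.1133 0.114 ]
0.16 [0.1036 0.113  0.1136]
0.18 [0.1032 0.1127 0.1133]
0.2 [0.1013 0.1124 0.1131]
0.22 [0.0948 0.1115 0.1126]
```

View pics/w2.png

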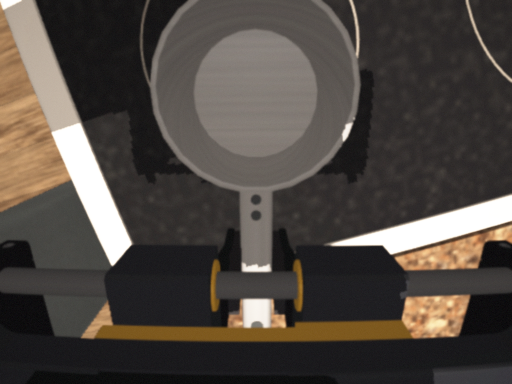

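The cup is held level: its rim centre is at about (255,90), rim at z=0.114. Next: turn, then translate in front of the rest.

Emit:
drive_tool --series '[[255, [0, 0, 0], [0, 0, 0.05]], [255, [0, 0, 0], [0, 0, 0.105]], [255, [0, 0, 0], [0, 0, 0.105]], [255, [0, 0, 0], [0, 0, 0.105]], [255, [0, 0, 0], [0, 0, 0.105]], [255, [0, 0, 0], [0, 0, 0.105]], [255, [0, 0, 0], [0, 0, 0.105]], [255, [0, 0, 0], [0, 0, 0.105]], [255, [0, 0, 0], [0, 0, 0.105]], [255, [0, 0, 0], [0, 0, 0.105]], [255, [0, 0, 0], [0, 0, 0.105]], [255, [0, 0, 0], [0, 0, 0.105]], [255, [0, 0, 0], [0, 0, 0.105]], [255, [0, 0, 0], [0, 0, 0.105]], [255, [0, 0, 0], [0, 0, 0.105]], [255, [0, 0, 0], [0, 0, 0.105]], [255, [0, 0, 0], [0, 0, 0.056]], [255, [0, 0, 0], [0, 0, 0]]]'

```text
t: 8.33
tcp_pos: [0.4979, 0.105, 0.084]
tcp_rot: [[0.926, -0.378, -0.001], [-0.378, -0.926, -0.0], [-0.001, 0.001, -1.0]]
wrist_force: [-0.2, -0.7, -1.8]
opening: 0.0153
gripper_force: 30.0
```

Emit:
drive_tool --series '[[255, [4, 10, 0], [0, 0, 0]], [255, [8, 20, 0], [0, 0, 0]], [255, [8, 23, 0], [0, 0, 0]], [255, [8, 23, 0], [0, 0, 0]], [255, [8, 23, 0], [0, 0, 0]], [255, [8, 23, 0], [0, 0, 0]], [255, [8, 23, 0], [0, 0, 0]], [255, [8, 23, 0], [0, 0, 0]], [255, [8, 23, 0], [0, 0, 0]], [255, [8, 20, 0], [0, 0, 0]], [255, [4, 12, 0], [0, 0, 0]], [255, [0, 6, 0], [0, 0, 0]], [255, [0, 0, 0], [0, 0, 0]], [255, [0, 0, 0], [0, 0, 0]]]'

```text
t: 9.5
tcp_pos: [0.4862, -0.1369, 0.0844]
tcp_rot: [[0.927, -0.375, -0.0], [-0.375, -0.927, 0.0], [-0.001, -0.0, -1.0]]
wrist_force: [0.9, 0.3, -2.3]
opening: 0.0155
gripper_force: 30.0
```

```bash
python3 - <<'E'
from h import *
s,R=st()
im,d,w=cloud('wrist');cv2.imwrite('pics/w3.png',im)
x,y,z=np.moveaxis(w,-1,0)
T=(w-np.array(s['tcp_pos']))@R*1000
m=(z>.108)&(z<.116)&(T[...,0]>30)&(T[...,0]<140)&(abs(T[...,1])<50)
P=T[m][:,:2]
from scipy.optimize import least_squares
P2=P[np.hypot(P[:,0]-85,P[:,1])>38]
r=least_squares(lambda q:np.hypot(P2[:,0]-q[0],P2[:,1]-q[1])-q[2],[85,0,44],loss='soft_l1',f_scale=1).x;print('cup in tool',r,P2.min(0),P2.max(0))
for lo,hi in [(.007,.017),(.035,.045),(.12,.14),(.15,.21),(.22,.235),(.24,.275)]:
    m=(z>lo)&(z<hi)&(x>.5)&(x<.75)&(y<-.12)&(y>-.3)&(T[...,2]<200)
    if m.sum()>5:
        v,u=np.nonzero(m);print(lo,hi,m.sum(),w[m].min(0),w[m].max(0),cv2.minAreaRect(w[m][:,:2].astype(np.float32)),u.min(),u.max(),v.min(),v.max())
im,d,w=cloud('top');cv2.imwrite('pics/t3.png',cv2.resize(im[110:250,260:420],None,fx=3.7,fy=3.7))
np.save('top3.npy',w)
E
```

```text
t 9.5 p [ 0.4862 -0.1369  0.0844] th -0.38443635873273285 z [-0.0004  0.0005 -1.    ] q [-0.5173  0.2456  0.7904  1.968  -0.206   1.0092 -1.5865] F [ 0.9152  0.2556 -2.3143] op 0.015538616654667409 gf 29.9692864716053
cup in tool [85.9846  0.0133 42.7304] [ 30.0069 -44.6957] [122.7084  44.7853]
0.007 0.017 156 [ 0.5948 -0.2467  0.0081] [ 0.6455 -0.1448  0.0142] ((0.6234778165817261, -0.19637258350849152), (0.1096789687871933, 0.010506813414394855), 64.0081787109375) 182 338 0 17
0.12 0.14 169 [ 0.5    -0.133   0.1201] [ 0.5045 -0.1258  0.1314] ((0.5024502277374268, -0.12951815128326416), (0.007996201515197754, 0.002276257611811161), 51.0367317199707) 218 235 258 270
0.15 0.21 30353 [ 0.5    -0.1964  0.1508] [ 0.5361 -0.12    0.2008] ((0.5065884590148926, -0.1536576747894287), (0.08428111672401428, 0.02997395768761635), 68.14047241210938) 116 422 245 383
```

View pics/w3.png

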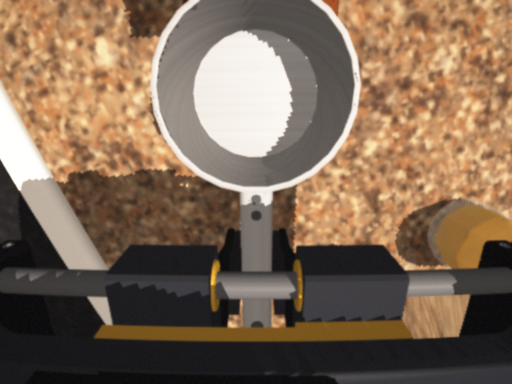

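```bash
python3 - <<'E'
from h import *
np.set_printoptions(precision=4,suppress=True)
im=cv2.imread('pics/top0.png');w=np.load('top.npy')
lab=cv2.cvtColor(im,cv2.COLOR_BGR2HSV)
for n in ['top','side']:
    w=np.load(n+'.npy');x,y,z=np.moveaxis(w,-1,0)
    for lo,hi in [(.36,.395),(.4,.42),(.255,.28)]:
        m=(x>.6)&(x<.8)&(y<-.15)&(y>-.29)&(z>lo)&(z<hi)&((lo>.3)|(x<.68))
        P=w[m];print(n,lo,len(P),(P.min(0)+P.max(0))/2,P.max(0)-P.min(0))
# guide/gate top strip at z~.226: direction in top view
w=np.load('top.npy');x,y,z=np.moveaxis(w,-1,0)
m=(x>.6)&(x<.72)&(y<-.15)&(y>-.27)&(z>.205)&(z<.24);P=w[m][:,:2];print('gate',len(P),cv2.minAreaRect(P.astype(np.float32)),P.mean(0))
# red-brown board by colour
h,s,v=cv2.split(lab);print(lab[185,330],lab[196,338],lab[165,332])
bm=((h<10)|(h>172))&(s>110)&(v<140)&(abs(z-.01)<.012)&(x>.55)&(x<.85)&(y<-.1)&(y>-.3)
n_,l,stt,_=cv2.connectedComponentsWithStats(bm.astype(np.uint8));k=1+np.argmax(stt[1:,4]);vv,uu=np.nonzero(l==k)
Q=pix2plane('top',np.c_[uu,vv],.012)[:,:2];r=cv2.minAreaRect(Q.astype(np.float32));print(len(Q),r,cv2.boxPoints(r))
E
```

```text
top 0.36 190 [ 0.7236 -0.2337  0.3784] [0.0433 0.0432 0.033 ]
top 0.4 30 [ 0.7239 -0.234   0.4072] [0.0175 0.0147 0.0087]
top 0.255 38 [ 0.6457 -0.2016  0.2648] [0.0173 0.0203 0.0194]
side 0.36 83 [ 0.7176 -0.2393  0.3773] [0.0427 0.0431 0.0345]
side 0.4 10 [ 0.7244 -0.2387  0.4052] [0.0221 0.0141 0.0069]
side 0.255 20 [ 0.6416 -0.2049  0.2641] [0.0224 0.0186 0.0164]
gate 388 ((0.6755340099334717, -0.2135581374168396), (0.0655045360326767, 0.12371481955051422), 65.96109008789062) [ 0.6744 -0.2139]
[23 23 44] [  9 163 125] [ 13 163  58]
24 ((0.6526444554328918, -0.1525166928768158), (0.017003200948238373, 0.05486980825662613), 48.088775634765625) [[ 0.6265 -0.1405]
 [ 0.6674 -0.1772]
 [ 0.6787 -0.1645]
 [ 0.6379 -0.1279]]
```

Emit:
drive_tool --series '[[255, [5, 0, 0], [0, 0, 0]], [255, [10, 1, 0], [0, 0, 0]], [255, [10, 0, 0], [0, 0, 0]], [255, [10, 0, 0], [0, 0, 0]], [255, [10, 1, 0], [0, 0, 0]], [255, [10, 0, 0], [0, 0, 0]], [255, [10, 0, 0], [0, 0, 0]], [255, [10, 0, 0], [0, 0, 0]], [255, [5, 0, 0], [0, 0, 0]], [255, [0, 0, 0], [0, 0, 0]], [255, [0, 0, 0], [0, 0, 0]]]'

```text
t: 10.52
tcp_pos: [0.5598, -0.1688, 0.0842]
tcp_rot: [[0.927, -0.375, -0.001], [-0.375, -0.927, 0.0], [-0.001, 0.0, -1.0]]
wrist_force: [-0.2, 0.1, -2.2]
opening: 0.0157
gripper_force: 30.0
```

```bash
python3 - <<'E'
from h import *
s,R=st()
im,d,w=cloud('wrist');cv2.imwrite('pics/w4.png',im)
T=(w-np.array(s['tcp_pos']))@R*1000
x,y,z=np.moveaxis(w,-1,0);ok=T[...,0]>45
for lo,hi in [(.007,.017),(.105,.117),(.12,.135),(.14,.2),(.2,.222),(.222,.235),(.25,.28)]:
    m=(z>lo)&(z<hi)&ok&(T[...,0]<190)&(abs(T[...,1])<80)
    if m.sum()>5:
        print(lo,hi,m.sum(),'T',T[m].min(0),T[m].max(0))
im,d,w=cloud('side')
cv2.imwrite('pics/s4.png',np.hstack([cv2.resize(im[150:270,280:380],(400,480)),cv2.resize(cloud('wrist')[0],(400,480))]))
E
```

```text
t 10.52 p [ 0.5598 -0.1688  0.0842] th -0.38454994603146775 z [-0.0006  0.     -1.    ] q [-0.3841  0.4405  0.7477  1.7621 -0.3363  1.072  -1.4756] F [-0.1568  0.1256 -2.1756] op 0.015655173785619775 gf 29.96885782107711
0.12 0.135 1994 T [ 66.3747 -17.8179 -50.8072] [109.9175  21.806  -39.7918]
0.14 0.2 28331 T [  65.931   -18.2051 -115.1461] [113.6264  21.9131 -55.8081]
```

View pics/s4.png

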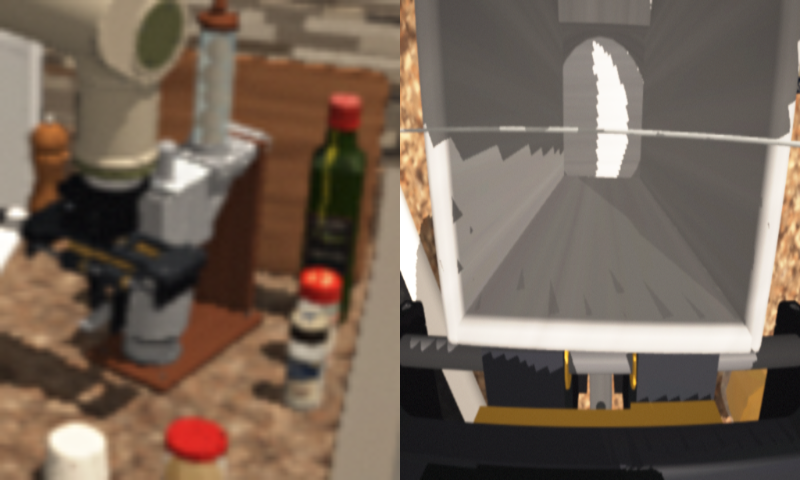

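The side crop shows the cup above the rest under the spout, no contact. The wrist view frames the spout opening, which is centred at tool (90, 2) mm against the cup's (86, 0). I'll shift by (+3, +2) and lower.

Emit:
drive_tool --series '[[255, [1.5, 1, 0], [0, 0, 0]], [255, [1.5, 1, 0], [0, 0, 0]], [255, [0, 0, 2], [0, 0, 0]], [255, [0, 0, 2], [0, 0, 0]], [255, [0, 0, 2], [0, 0, 0]], [255, [0, 0, 2], [0, 0, 0]], [255, [0, 0, 1], [0, 0, 0]], [255, [0, 0, 0.5], [0, 0, 0]], [255, [0, 0, 0], [0, 0, 0]], [255, [0, 0, 0], [0, 0, 0]]]'

```text
t: 11.5
tcp_pos: [0.5619, -0.1721, 0.0751]
tcp_rot: [[0.927, -0.376, 0.0], [-0.376, -0.927, 0.0], [0.0, -0.0, -1.0]]
wrist_force: [-0.7, -0.1, -2.0]
opening: 0.0158
gripper_force: 30.0
```

Emit:
drive_tool --series '[[255, [0, 0, 0.7], [0, 0, 0]], [255, [0, 0, 0.7], [0, 0, 0]], [255, [0, 0, 0], [0, 0, 0]]]'

```text
t: 11.75
tcp_pos: [0.562, -0.1722, 0.0736]
tcp_rot: [[0.927, -0.376, 0.0], [-0.376, -0.927, 0.0], [0.0, -0.0, -1.0]]
wrist_force: [-0.3, -0.5, -0.2]
opening: 0.0156
gripper_force: 30.0
```

Contact with the rest (load gone from the wrist). Releasing.

Emit:
drive_tool --series '[[255, [0, 0, 0.5], [0, 0, 0]], [200, [0, 0, 0], [0, 0, 0]], [150, [0, 0, 0], [0, 0, 0]], [100, [0, 0, 0], [0, 0, 0]], [100, [0, 0, 0], [0, 0, 0]], [100, [0, 0, 0], [0, 0, 0]], [100, [0, 0, 0], [0, 0, 0]], [100, [0, 0, 0], [0, 0, 0]]]'

```text
t: 12.42
tcp_pos: [0.5619, -0.1721, 0.0731]
tcp_rot: [[0.927, -0.376, 0.0], [-0.376, -0.927, 0.0], [0.0, -0.0, -1.0]]
wrist_force: [0.1, -0.1, -0.3]
opening: 0.0489
gripper_force: 0.0
```

```bash
python3 - <<'E'
from h import *
from scipy.optimize import least_squares
s,R=st()
for n in ['top','side','wrist']:
    im,d,w=cloud(n)
    x,y,z=np.moveaxis(w,-1,0)
    m=(x>.57)&(x<.70)&(y>-.27)&(y<-.14)&(z>.09)&(z<.112);P=w[m]
    print(n,len(P)); 
    if len(P):print(P.min(0),P.max(0),np.percentile(P[:,2],[5,50,95]))
E
```

```text
t 12.42 p [ 0.5619 -0.1721  0.0731] th -0.38518304751012455 z [ 0.0001  0.     -1.    ] q [-0.3693  0.461   0.7389  1.763  -0.3519  1.0542 -1.4615] F [ 0.1338 -0.1042 -0.2616] op 0.04892877204404892 gf 0.0
top 24
[ 0.6315 -0.1987  0.0939] [ 0.6865 -0.1567  0.1051] [0.0948 0.1    0.1041]
side 24
[ 0.5701 -0.2434  0.0904] [ 0.6646 -0.145   0.1046] [0.0908 0.0961 0.1035]
wrist 0
```

Emit:
drive_tool --series '[[100, [-5, 0, 0], [0, 0, 0]], [100, [-10, 0, 0], [0, 0, 0]], [100, [-10, 0, 0], [0, 0, 0]], [100, [-10, 0, 0], [0, 0, 0]], [100, [0, 0, -10], [0, 0, 0]], [100, [0, 0, -20], [0, 0, 0]], [100, [0, 0, -25], [0, 0, 0]], [100, [0, 0, -25], [0, 0, 0]], [100, [0, 0, -25], [0, 0, 0]], [100, [0, 0, -25], [0, 0, 0]], [100, [0, 0, -25], [0, 0, 0]], [100, [0, 0, -25], [0, 0, 0]], [100, [0, 0, -25], [0, 0, 0]], [100, [0, 0, -20], [0, 0, 0]], [100, [10, 0, 0], [0, 0, 0]], [100, [10, 0, 0], [0, 0, 0]], [100, [0, 0, 0], [0, 0, 0]], [100, [0, 0, 0], [0, 0, 0]]]'

```text
t: 14.07
tcp_pos: [0.5479, -0.1669, 0.2984]
tcp_rot: [[0.926, -0.376, -0.0], [-0.376, -0.926, -0.001], [-0.0, 0.001, -1.0]]
wrist_force: [-0.1, 0.5, -0.5]
opening: 0.0529
gripper_force: 0.0
```

```bash
python3 - <<'E'
from h import *
s,R=st()
im,d,w=cloud('wrist');cv2.imwrite('pics/w5.png',im);np.save('w5.npy',w)
T=(w-np.array(s['tcp_pos']))@R*1000
x,y,z=np.moveaxis(w,-1,0)
for lo,hi in [(.085,.095),(.096,.11),(.217,.235),(.25,.28),(.3,.42)]:
    m=(z>lo)&(z<hi)&(T[...,0]>40)&(T[...,0]<190)&(abs(T[...,1])<70)
    if m.sum()>5:
        v,u=np.nonzero(m);print(lo,hi,m.sum(),'T',T[m].min(0),T[m].max(0),u.min(),u.max(),v.min(),v.max(),cv2.minAreaRect(T[m][:,:2].astype(np.float32)))
print(env.camera_params('wrist')['tvec'])
E
```

```text
t 14.07 p [ 0.5479 -0.1669  0.2984] th -0.38595364630476625 z [-0.0003 -0.0007 -1.    ] q [-0.4868  0.2286  0.8449  1.5189 -0.1704  1.471  -1.5946] F [-0.1019  0.4611 -0.4973] op 0.05288883229419208 gf 0.0
0.085 0.095 186 T [ 48.7352 -42.0929 203.4524] [123.4918  40.1992 213.4338] 219 291 63 130 ((85.23832702636719, 0.23829269409179688), (82.47176361083984, 71.714111328125), 86.07841491699219)
0.096 0.11 739 T [ 40.8042 -45.5634 193.4597] [127.7842  43.4625 202.4074] 215 295 58 137 ((83.99360656738281, -0.7824287414550781), (89.06087493896484, 86.58921813964844), 89.19456481933594)
0.217 0.235 4845 T [ 76.1844 -24.0098  64.029 ] [150.9349  23.2357  81.4162] 222 289 0 109 ((113.68283081054688, -0.9910507202148438), (75.59867095947266, 46.38172912597656), 1.6604479551315308)
0.25 0.28 1011 T [ 95.7006 -10.8904  26.4081] [115.5306   9.3835  48.076 ] 237 271 43 79 ((105.61173248291016, -0.7515354156494141), (19.82085418701172, 20.27045440673828), 0.7367247939109802)
0.3 0.42 8 T [ 40.0124 -44.6376 -92.9112] [ 40.2899  57.9973 -78.2397] 88 439 245 270 ((40.0705680847168, 6.679607391357422), (0.2323908507823944, 102.63501739501953), 0.11519576609134674)
[0.0504 0.4874 0.6333]
```

View pics/w5.png

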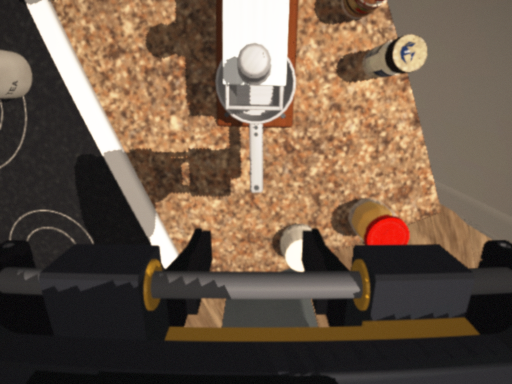

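```bash
python3 - <<'E'
from h import *
from scipy.optimize import least_squares
s,R=st();w=np.load('w5.npy')
T=(w-np.array(s['tcp_pos']))@R*1000;z=w[...,2]
m=(z>.0985)&(z<.11)&(T[...,0]>30)&(T[...,0]<190)&(abs(T[...,1])<60)&(abs(T[...,1])>14)
P=T[m][:,:2]
r=least_squares(lambda q:np.hypot(P[:,0]-q[0],P[:,1]-q[1])-44,[95,0],loss='soft_l1',f_scale=1).x;print('cup T',r,P.min(0),P.max(0),'world',s['tcp_pos']+R@np.r_[r/1000,0],'knob',s['tcp_pos']+R@np.r_[.1056,-.0008,0])
# dispenser yaw in tool: gate plate side edges
m=(z>.217)&(z<.235)&(T[...,0]>85)&(T[...,0]<150)&(abs(T[...,1])<40)
P=T[m][:,:2]
for a in range(85,150,10):
    Q=P[(P[:,0]>=a)&(P[:,0]<a+10)]
    if len(Q): print(a,Q[:,1].min(),Q[:,1].max())
E
```

```text
t 14.12 p [ 0.5476 -0.1668  0.2983] th -0.38595083641001215 z [-0.0005 -0.0003 -1.    ] q [-0.4871  0.228   0.845   1.5196 -0.1703  1.4709 -1.5946] F [0.2283 0.4841 0.3296] op 0.05277114239671804 gf 0.0
cup T [102.7678  -0.841 ] [ 59.9669 -45.5371] [128.1416  43.4882] world [ 0.6431 -0.2047  0.2982] knob [ 0.6457 -0.2058  0.2982]
85 -23.204421997477635 20.94247087246052
95 -23.732866309477807 21.585338217102258
105 -23.477560393461793 22.107036086580685
115 -24.018031487208887 22.356948375202137
125 -23.627690927743824 22.407597575895775
135 -22.796980284618016 22.927579991980597
145 -22.59481850186354 22.59031828304635
```

Knob at (255,62), tool offset (105.6, −0.8). The cup centre is 3 mm off the rest's. I'll go over the knob and lower.

Emit:
drive_tool --series '[[100, [8, -0.8, 0], [0, 0, 0]], [100, [15, 0, 0], [0, 0, 0]], [100, [15, 0, 0], [0, 0, 0]], [100, [15, 0, 0], [0, 0, 0]], [100, [15, 0, 0], [0, 0, 0]], [100, [15, 0, 0], [0, 0, 0]], [100, [14, 0, 0], [0, 0, 0]], [100, [8, 0, 0], [0, 0, 0]], [100, [0, 0, 0], [0, 0, 0]], [100, [0, 0, 10], [0, 0, 0]], [100, [0, 0, 15], [0, 0, 0]], [100, [0, 0, 15], [0, 0, 0]], [100, [0, 0, 12], [0, 0, 0]], [100, [0, 0, 8], [0, 0, 0]], [100, [0, 0, 3], [0, 0, 0]], [100, [0, 0, 0], [0, 0, 0]]]'

```text
t: 15.45
tcp_pos: [0.6453, -0.2049, 0.2346]
tcp_rot: [[0.927, -0.376, -0.001], [-0.376, -0.927, 0.0], [-0.001, -0.0, -1.0]]
wrist_force: [-0.2, -0.5, -0.1]
opening: 0.0527
gripper_force: 0.0
```

Emit:
drive_tool --series '[[255, [0, 0, 0], [0, 0, 0]], [255, [0, 0, 0], [0, 0, 0]], [255, [0, 0, 0], [0, 0, 0]], [255, [0, 0, 0], [0, 0, 0]], [255, [0, 0, 0], [0, 0, 0]], [255, [0, 0, 0], [0, 0, 0]], [255, [0, 0, 0], [0, 0, 0]], [255, [0, 0, 0], [0, 0, 0]]]'

```text
t: 16.12
tcp_pos: [0.6457, -0.2051, 0.2353]
tcp_rot: [[0.927, -0.376, 0.0], [-0.376, -0.927, 0.0], [0.0, -0.0, -1.0]]
wrist_force: [0.0, 0.9, 1.2]
opening: 0.0195
gripper_force: 30.0
```

Emit:
drive_tool --series '[[255, [-4, 0, 0], [0, 0, 0]], [255, [-6, 0, 0], [0, 0, 0]], [255, [-6, 0, 0], [0, 0, 0]], [255, [-6, 0, 0], [0, 0, 0]], [255, [-6, 0, 0], [0, 0, 0]], [255, [-6, 0, 0], [0, 0, 0]], [255, [-4, 0, 0], [0, 0, 0]], [255, [0, 0, 0], [0, 0, 0]], [255, [0, 0, 0], [0, 0, 0]], [255, [0, 0, 0], [0, 0, 0]], [255, [0, 0, 0], [0, 0, 0]], [255, [0, 0, 0], [0, 0, 0]]]'

```text
t: 17.12
tcp_pos: [0.6115, -0.1904, 0.2353]
tcp_rot: [[0.927, -0.375, 0.003], [-0.375, -0.927, -0.0], [0.003, -0.001, -1.0]]
wrist_force: [7.7, -0.6, -2.5]
opening: 0.0201
gripper_force: 30.0
```

```bash
python3 - <<'E'
from h import *
s,R=st()
print('moved',np.linalg.norm(np.array(s['tcp_pos'])[:2]-[.6457,-.2051]))
im,d,w=cloud('wrist');a=cloud('top')[0];b=cloud('side')[0]
for n in ['top','side','wrist']:
    print(n,[(np.round(r['at'],3),round(r['conf'],2)) for q in ['knob','walnut1'] for r in env.look_for(q,n)[:5]])
f=lambda i:cv2.resize(i,(390,290))
cv2.imwrite('pics/m6.png',np.vstack([np.hstack([f(im),f(a[120:220,300:420])]),np.hstack([f(b[140:260,280:400]),f(im[0:230,120:400])])]))
E
```

```text
t 17.12 p [ 0.6115 -0.1904  0.2353] th -0.3841680397156336 z [ 0.0028 -0.0001 -1.    ] q [-0.3572  0.4433  0.8156  1.4367 -0.3237  1.3968 -1.4901] F [ 7.652  -0.5806 -2.4998] op 0.020062303031610672 gf 29.992971536703408
moved 0.03723288305039101
top []
side [(array([ 0.625, -0.207,  0.225]), 0.52)]
wrist [(array([ 0.652, -0.207,  0.226]), 0.55)]
```

View pics/m6.png

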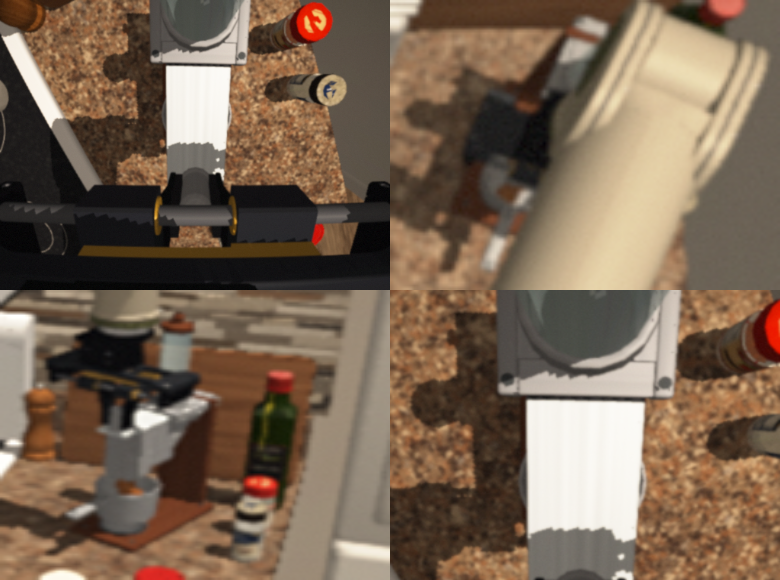

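The wrist panel shows the dark line at the guide's front edge (585,398). The side panel shows nuts in the cup at (128,487). I'll let everything settle, then check the tube and cup once more.

Emit:
drive_tool --series '[[255, [0, 0, 0], [0, 0, 0]], [255, [0, 0, 0], [0, 0, 0]], [255, [0, 0, 0], [0, 0, 0]], [255, [0, 0, 0], [0, 0, 0]], [255, [0, 0, 0], [0, 0, 0]], [255, [0, 0, 0], [0, 0, 0]], [255, [0, 0, 0], [0, 0, 0]], [255, [0, 0, 0], [0, 0, 0]], [255, [0, 0, 0], [0, 0, 0]], [255, [0, 0, 0], [0, 0, 0]], [255, [0, 0, 0], [0, 0, 0]], [255, [0, 0, 0], [0, 0, 0]]]'

```text
t: 18.57
tcp_pos: [0.6115, -0.1904, 0.2353]
tcp_rot: [[0.927, -0.375, 0.003], [-0.375, -0.927, -0.0], [0.003, -0.001, -1.0]]
wrist_force: [7.4, 0.1, -2.3]
opening: 0.02
gripper_force: 30.0
```

```bash
python3 - <<'E'
from h import *
s,R=st()
print('moved',np.linalg.norm(np.array(s['tcp_pos'])[:2]-[.6457,-.2051]))
im,d,w=cloud('wrist');b=cloud('side')[0];a=cloud('top')[0]
b0=cv2.imread('pics/side0.png')
f=lambda i:cv2.resize(i,(390,290),interpolation=cv2.INTER_CUBIC)
cv2.imwrite('pics/m7.png',np.vstack([np.hstack([f(im[60:110,180:310]),f(b[145:190,310:370])]),np.hstack([f(b[190:250,305:365]),f(b0[145:190,310:370])])]))
# cup rim + nuts from side
w=cloud('side')[2];x,y,z=np.moveaxis(w,-1,0)
m=(np.hypot(x-.643,y+.2047)<.05)&(z>.045)&(z<.112);P=w[m];print(len(P),P.min(0),P.max(0))
E
```

```text
t 18.57 p [ 0.6115 -0.1904  0.2353] th -0.38414489403403157 z [ 0.0028 -0.0002 -1.    ] q [-0.3572  0.4434  0.8157  1.4367 -0.3237  1.3967 -1.4901] F [ 7.3527  0.1462 -2.2931] op 0.01995388911740581 gf 29.99303871067241
moved 0.03719497914477645
306 [ 0.5941 -0.2485  0.0459] [ 0.6874 -0.1605  0.1048]
```

View pics/m7.png

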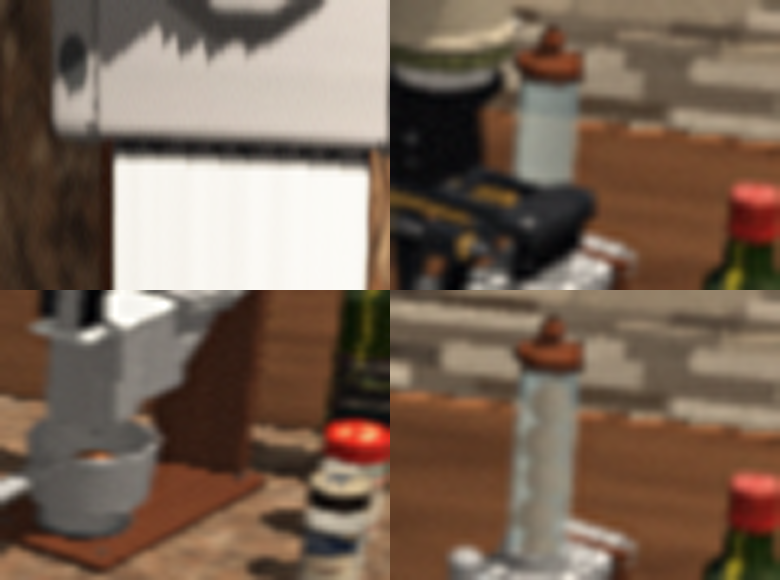

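The top-left panel shows the dark line along the guide edge. The tube, which showed nuts at the start (bottom right), is now clear (top right), and the nuts lie below the rim in the cup. The grip holds steadily at 37.2 mm with about 7.5 N, so I'm handing in.

```bash
python3 -c "
from rig import env
print(env.sign_off())"
```

```text
the job is handed in; nothing more can be done
None
```

I handed the job in with the cup standing on the rest (centred to about 3 mm) and the gate held about 37 mm out, with the dark line at the guide edge. The tube looks empty where it can be seen and nuts are visible in the cup, but I couldn't count all five, and the sign-off gave no verdict.

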